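# Probe the post socket and fit the matching rest post

## Task

Take the depth rod from its stand, gently feel for the bottom of the empty socket in the steel rest block with its tip, and hang the rod back in its stand. From the depth you felt, choose the one post in the rack that will stand level with the two fitted posts, and push it firmly down onto the bottom of the socket (about 10 N, never more than 40 N), then let go. Leave the other two posts in the rack and the other things on the bench where they are.

Things in the scene. Friction and masses are not known exactly. Their poses are not given: they have to be found in the camera images.
- rest: heavy fixed dark steel rest block, 130 x 130 mm, 60 mm high; origin at the centre of its underside, z up. Near its -x edge is the empty round socket; near its +x edge (x = 38 mm, y = -42 and +42 mm) two 20 mm posts are already fitted for good, their tops 45 mm above the block's top face (105 mm above the bench)
- socket (a point): centre of the mouth of the empty blind socket, in the block's top face, at x = -40 mm, y = 0 of the block; axes as the block's. Bore 21.5 mm diameter, 1.5 mm chamfer. Its depth below the top face is 22, 32 or 42 mm, not known beforehand: one of the three posts, standing on the bottom, comes out level with the fitted posts (post length = depth + 45 mm)
- socket_ball (a point): sprung steel ball in the bore's wall, on the block's +x side, 12 mm below the mouth, standing 2.5 mm into the bore. It grips a post, which therefore does not drop in by its weight: it takes some 3 to 10 N to push it down, and it stays where it is left. The depth rod clears the ball if it goes down within 3 mm of the socket's centre
- fitted_top_a (a point): centre of the top of the fitted post at the block's -y side
- fitted_top_b (a point): centre of the top of the fitted post at the block's +y side
- rack: fixed wooden rack, 60 x 190 mm, 35 mm high, origin at the centre of its underside; three holes at y = -60, 0 and +60 mm along its length, 22 mm diameter, 25 mm deep, so the feet of the posts stand 10 mm above the bench
- post_short_center (a point): plain aluminium post, 20 mm diameter, 67 mm long over all, one of three that differ only in length (67, 77, 87 mm), upright in one of the rack's holes (which one varies). This point is its centre, 33.5 mm above its foot, z along it. The foot is coned (20 to 15 mm over 5 mm) and ends in a 13 mm wide, 2 mm thick pad, counted in the length
- post_mid_center (a point): plain aluminium post, 20 mm diameter, 77 mm long over all, one of three that differ only in length (67, 77, 87 mm), upright in one of the rack's holes (which one varies). This point is its centre, 38.5 mm above its foot, z along it. The foot is coned (20 to 15 mm over 5 mm) and ends in a 13 mm wide, 2 mm thick pad, counted in the length
- post_long_center (a point): plain aluminium post, 20 mm diameter, 87 mm long over all, one of three that differ only in length (67, 77, 87 mm), upright in one of the rack's holes (which one varies). This point is its centre, 43.5 mm above its foot, z along it. The foot is coned (20 to 15 mm over 5 mm) and ends in a 13 mm wide, 2 mm thick pad, counted in the length
- post_short_top (a point): centre of the top end of the 67 mm post
- post_mid_top (a point): centre of the top end of the 77 mm post
- post_long_top (a point): centre of the top end of the 87 mm post
- stand: fixed wooden stand of the depth rod, 70 x 70 mm, 90 mm high, origin at the centre of its underside; in its top a central hole, 18 mm diameter, 80 mm deep, in which the rod hangs with its handle's shoulder on the stand's top
- rod_grip (a point): depth rod: a straight steel rod, 12 mm diameter, 70 mm long, below a square black handle, 24 x 24 mm, 55 mm high. This point is the handle's centre, 97.5 mm above the rod's tip, 27.5 mm above the handle's underside; z up along the rod, x and y square to the handle's faces. It hangs upright in its stand, the handle's underside on the stand's top. About 0.14 kg
- rod_tip (a point): the rod's lower end: a delicate sprung nib, 8 mm diameter, 8 mm long (counted in the rod's 70 mm), that gives way upwards by up to 5 mm: 1.5 N to start it, then 3 N for each mm. A touch of 2 to 8 N on the bottom is enough; it must not bear more than 25 N
- driver_mid (a point): bystander: screwdriver lying on the bench
- spanner_mid (a point): bystander: spanner lying on the bench
- collar_mid (a point): bystander: loose steel collar, 44 mm across, 14 mm high
- nut_mid (a point): bystander: large steel nut, 36 mm across, 16 mm high
- tin_mid (a point): bystander: paint tin, 70 mm diameter, 90 mm high
- mug_mid (a point): bystander: white mug, 80 mm diameter, 90 mm high
- tape_mid (a point): bystander: tape measure, 65 x 35 x 62 mm

How it is judged:
By the outcome, as a careful person would: the job done as asked, in the order asked, and still so for the second after the job is handed in, with the robot touching nothing.
It also fails if it takes over 72 s, if anything falls off the work surface, if the arm or the gripper's body presses on something with over 40 N, if the wrist force passes 120 N, or if a joint passes its speed limit or range.

## Robot

A 6-joint arm with a two-finger parallel gripper is mounted at the origin on the work surface. World frame = base frame: x ahead of the robot, y to its left, z up, the work surface at z = 0. Lengths are in m, angles in degrees, forces in N, time in s.
With the tool pointing down it reaches from about 0.25 to 0.725 m from the base axis. Payload 9.7 kg.
Tool frame: the origin (TCP) lies at the very end of the fingers, on their centre line; the grasp point (between the pads) lies 19 mm behind it; y points along the fingers, x is the direction in which the jaws open and shut, and the axes are right-handed (so a half turn about y gives the same grasp; the last joint's range is limited). The gripper opens to 85 mm and grips with 20 to 120 N. Pads are 22 mm wide; open, the fingers measure 114 mm over their backs; the gripper's body (76 mm by 85 mm) begins 54 mm behind the grasp point. The pads swing forward as they close: fully open they stand 13 mm farther back than shut.
Start: joints at [63.656, 4.979, 10.078, 95.1, 0, 90], TCP at [0.244, 0.493, 0.231] pointing down, gripper open.
Joint ranges: [-179.16, 179.16], [-48.56, 103.87], [-65.8, 70.77], [-126.05, 130.52], [-82.76, 87.17], [-180, 180]. Speed limits (degrees/s): [127.2, 127.2, 147.25, 180, 180, 180].

## Interface

Orientations are given as [roll, pitch, yaw] about the fixed x, y, z axes, in that order (R = Rz(yaw) Ry(pitch) Rx(roll)).
In Python, from workcell import bot gives the robot as it stands.
- The arm moves only by the shell command python3 -m jog 'ROWS' [FORCE]. ROWS is JSON, a list of rows, each a list of 7 numbers: the closure, from 0 (fully open) to 1 (shut), then the shift along the world's x, y, z in units of 25 mm (1.0 is 25 mm), then the turn, a rotation vector about the world's x, y, z in units of 5 degrees (1.0 is 5 degrees). A call has 1 to 5 rows; each row is the pose to reach, as a shift and turn from the pose commanded when the call began; what a row does not reach only later rows make up. A row lasts 1/10 s, in which the tool goes at most 50 mm and 8.59 degrees, less where a joint would pass 70% of its speed; a pose out of reach is approached as far as the arm can. A call with a gripper value outside its range is refused whole. The fingers move at their own pace and stop on an object; FORCE is the grip in N (left out, the last holds). Time passes only in rows, so rows that repeat a pose let the fingers close. It gives the time, the measured TCP pose, the force and the opening at its end, in the units of the state.
- bot.get_obs(): the state, without advancing time (a new reading comes with each control period).
- bot.camera(name): name is "scene" or "top" or "wrist"; returns (picture, depth): 384x512x3 uint8, red, green, blue; 384x512 float32, m along the optical axis (not along the pixel's ray), 0 where there is no reading.
- bot.camera_model(name): a dict with "fx", "fy", "cx", "cy" (pixels), "rvec" (rotation vector, rad) and "tvec" (3), from world to camera coordinates, as OpenCV has them; the wrist camera has in their place "tool_from_camera" (4x4, takes a point from camera to tool coordinates, whose origin is the TCP and whose axes are the tool frame's). Camera axes: x right, y down, z forward; pixel columns grow to the right and rows downward; lengths in m; the calibration is good to about 2 mm. A picture is of the moment at which its call begins: read the wrist's pose just before it. camera_model takes no time and is no camera call.
- bot.job_done(): hands the job in, once; it reports no verdict.
Trained networks look in the newest picture that a camera, given by its name, has taken for a name from the list of things; names that differ only in an ending like _2 or _b are one class to them, and where a whole thing is asked for, a point or a joint stands for the part that bears it (a point fixed in the world has none). Each returns a list of dicts, best first, with "conf" (0 to 1); they miss things now and then, are a little off and sometimes report something else, mostly with a low value. They report only what shows in the picture. A call takes as long as a camera call.
- bot.regions_of(camera, label): "pixels" (384x512 bool, what is visible of it) and "point" ([row, column] in pixels, amid what is visible of it).
The state is a dict: "time": time; "q": joint angles; "qd": joint speeds; "joint_efforts": joint torques, N m; "ee_pos": TCP position; "tcp_rot": TCP orientation; "wrist_force": force on the tool from outside, world axes, zero at the start; "torque": the same for the moment, N m; "opening": finger opening in m.
Only numpy, scipy, OpenCV 4.12 (cv2) and the standard library are available. Lean on these libraries where they do the work, as an engineer would, in place of code of your own. Each camera call takes 0.05 s, during which the arm holds its last target. There are 200 camera calls.

## Working session

There is one attempt and no reset: what is moved stays moved. The work goes in short steps, Python scripts to look and compute and a shell command to move; the robot and the scene stay as the last step left them, time stands still between calls to the robot, and variables do not carry over. Pictures are saved under pics/ and viewed, about 8 in all and at most 12, crops included, and the job is handed in when it is done.

```bash
ls; mkdir -p pics
cat > h.py <<'E'
import numpy as np, cv2
from scipy.spatial.transform import Rotation as R
from workcell import bot
def pose():
    o=bot.get_obs(); T=np.eye(4); T[:3,:3]=R.from_euler('xyz',o['tcp_rot'],degrees=True).as_matrix(); T[:3,3]=o['ee_pos']; return T
def shot(name):
    T=pose(); im,d=bot.camera(name); m=bot.camera_model(name)
    if name=='wrist': W=T@np.array(m['tool_from_camera'])
    else:
        C=np.eye(4); C[:3,:3]=cv2.Rodrigues(np.array(m['rvec'],float))[0]; C[:3,3]=np.ravel(m['tvec']); W=np.linalg.inv(C)
    v,u=np.mgrid[:384,:512]
    P=np.stack([(u-m['cx'])/m['fx']*d,(v-m['cy'])/m['fy']*d,d,np.ones_like(d)],-1)@W.T
    P=P[...,:3]; P[d==0]=np.nan
    return im,d,P,m,W
def save(im,f): cv2.imwrite('pics/'+f,im[...,::-1])
E
python3 - <<'E'
from h import *
o=bot.get_obs(); print({k:np.round(v,3) for k,v in o.items()})
ims=[]
for c in ['scene','top']:
    im,d,P,m,W=shot(c); np.savez(c+'.npz',im=im,d=d,P=P); ims.append(im)
    print(c,np.round(W,3).tolist(),m['fx'],(d==0).mean())
    for l in ['rest','rack','stand','rod_grip','post_short_center','post_mid_center','post_long_center','fitted_top_a','tin_mid','mug_mid','collar_mid']:
        for r in bot.regions_of(c,l)[:3]:
            p=P[r['pixels']]; p=p[~np.isnan(p[:,0])]
            if len(p): print(l,round(r['conf'],2),np.round(r['point']),len(p),np.round(np.median(p,0),3),'zmax',np.round(np.percentile(p[:,2],98),3))
save(ims[0],'a.png');save(ims[1],'b.png')
E
```

```text
pics
{'time': np.float64(0.0), 'q': array([6.3655e+01, 5.0110e+00, 1.0033e+01, 9.5101e+01, 2.0000e-03,
       9.0002e+01]), 'qd': array([-0.061,  0.01 , -0.046, -0.05 , -0.056,  0.072]), 'joint_efforts': array([-1.0000e-03, -5.2039e+01,  4.6480e+01,  1.6000e-02,  0.0000e+00,
        0.0000e+00]), 'ee_pos': array([0.244, 0.493, 0.231]), 'tcp_rot': array([-8.9998e+01,  7.8000e-02,  6.3653e+01]), 'wrist_force': array([ 0.463, -0.568, -0.434]), 'torque': array([ 0.014, -0.008,  0.058]), 'opening': np.float64(0.086)}
scene [[0.35, 0.794, -0.498, 1.029], [0.937, -0.299, 0.182, -0.159], [-0.005, -0.53, -0.848, 0.883], [0.0, 0.0, 0.0, 1.0]] 384.53656269310625 0.004084269205729167
rest 0.97 [214. 252.] 3099 [ 0.599 -0.007  0.059] zmax 0.104
rest 0.62 [214. 345.] 197 [0.658 0.226 0.012] zmax 0.017
rest 0.24 [282. 310.] 549 [0.78  0.067 0.007] zmax 0.072
rack 0.71 [219. 138.] 1816 [ 0.496 -0.278  0.033] zmax 0.038
rod_grip 0.66 [128. 351.] 234 [0.493 0.309 0.127] zmax 0.146
post_short_center 0.54 [213. 343.] 159 [0.656 0.226 0.013] zmax 0.017
post_mid_center 0.53 [212. 130.] 141 [ 0.49  -0.276 
[... 889 characters left out ...]
6 [233. 123.] 150 [0.487 0.309 0.144] zmax 0.149
post_mid_center 0.66 [228. 360.] 63 [ 0.484 -0.271  0.086] zmax 0.09
post_long_center 0.61 [223. 383.] 106 [ 0.5   -0.328  0.09 ] zmax 0.101
fitted_top_a 0.87 [192. 251.] 2545 [ 0.583 -0.001  0.06 ] zmax 0.105
fitted_top_a 0.73 [234. 337.] 49 [ 0.468 -0.214  0.075] zmax 0.079
tin_mid 0.84 [141. 328.] 704 [ 0.707 -0.201  0.089] zmax 0.094
tin_mid 0.74 [122. 231.] 517 [0.78  0.058 0.007] zmax 0.012
tin_mid 0.23 [236. 336.] 69 [ 0.468 -0.216  0.075] zmax 0.079
mug_mid 0.65 [166. 105.] 1117 [0.662 0.377 0.04 ] zmax 0.092
collar_mid 0.64 [190. 251.] 2460 [ 0.583 -0.002  0.06 ] zmax 0.105
collar_mid 0.6 [164. 166.] 162 [0.662 0.228 0.014] zmax 0.018
```

View pics/a.png

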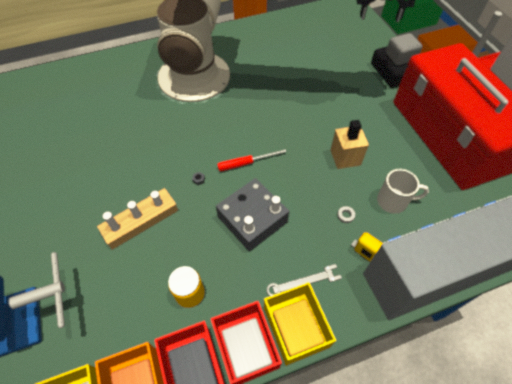

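View pics/b.png

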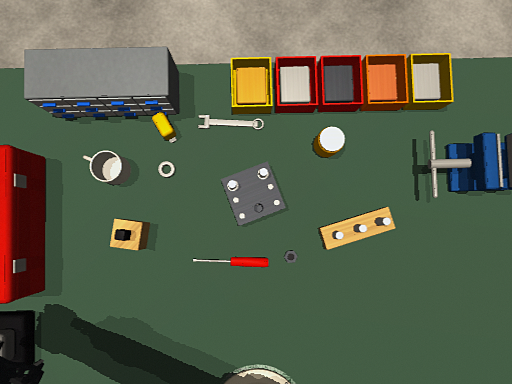

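```bash
cat > m.py <<'E'
from h import *
def rect(P,z0,z1,c,r,tag):
    q=P[(P[...,2]>z0)&(P[...,2]<z1)&(np.hypot(P[...,0]-c[0],P[...,1]-c[1])<r)]
    if len(q)<5: print(tag,'few',len(q)); return
    q2=(q[:,:2]*1000).astype(np.float32)
    print(tag,len(q),'minrect',np.round(cv2.minAreaRect(q2),1).tolist() if 0 else cv2.minAreaRect(q2),'med',np.round(np.median(q,0),4),'mean',np.round(q.mean(0),4))
E
python3 - <<'E'
from m import *
for c in ['scene','top']:
    P=np.load(c+'.npz')['P']; print(c)
    rect(P,.052,.066,(.585,-.002),.1,'rest top')
    rect(P,.098,.112,(.62,0),.1,'fitted')
    for s,t in ((-1,'a'),(1,'b')): 
        rect(P,.098,.112,(.62,s*.042),.03,'fit'+t)
    rect(P,.030,.040,(.485,-.272),.11,'rack top')
    rect(P,.084,.094,(.487,.307),.06,'stand top')
    rect(P,.139,.155,(.487,.307),.04,'handle top')
    for z,p in ((.077,(.468,-.215)),(.087,(.484,-.271)),(.097,(.5,-.328))): rect(P,z-.005,z+.006,p,.022,'post')
E
```

```text
scene
rest top 2254 minrect ((580.7855834960938, -4.200920104980469), (131.6024932861328, 131.47006225585938), 19.303770065307617) med [ 0.5824 -0.0043  0.0597] mean [ 0.5832 -0.0064  0.0596]
fitted 114 minrect ((617.5214233398438, 8.468429565429688), (19.739723205566406, 102.24175262451172), 20.222698211669922) med [ 0.6225 -0.0222  0.1046] mean [0.6178 0.0074 0.1042]
fita 58 minrect ((631.3309326171875, -30.955224990844727), (16.18352699279785, 18.544692993164062), 69.50508117675781) med [ 0.6321 -0.0314  0.1045] mean [ 0.6318 -0.0313  0.1042]
fitb 56 minrect ((602.8575439453125, 47.40388488769531), (16.66286277770996, 21.078874588012695), 69.5306167602539) med [0.6042 0.0472 0.1047] mean [0.6034 0.0474 0.1041]
rack top 1345 minrect ((483.18341064453125, -277.4667663574219), (63.249725341796875, 189.80674743652344), 15.901226043701172) med [ 0.4893 -0.2808  0.0343] mean [ 0.4883 -0.2792  0.0343]
stand top 424 minrect ((485.7538757324219, 315.8397521972656), (72.55960083007812, 74.3921890258789), 79.15965270996094) med [0.4972 0.305  0.0898] mean [0.493  0.3091 0.0897]
handle top 82
[... 1792 characters left out ...]
inrect ((485.9765930175781, 315.9476318359375), (24.155656814575195, 24.008146286010742), 80.19107055664062) med [0.4853 0.3157 0.1451] mean [0.4858 0.3155 0.145 ]
post 49 minrect ((469.1081848144531, -218.02813720703125), (18.13956642150879, 17.84615707397461), 89.7334976196289) med [ 0.468  -0.2189  0.0766] mean [ 0.4683 -0.2183  0.0765]
post 51 minrect ((484.0155944824219, -275.95452880859375), (18.757858276367188, 17.772972106933594), 43.530330657958984) med [ 0.4842 -0.2763  0.0872] mean [ 0.4843 -0.276   0.0869]
post 49 minrect ((501.22210693359375, -333.7275390625), (17.473791122436523, 17.50827980041504), 87.53133392333984) med [ 0.5001 -0.334   0.0965] mean [ 0.5004 -0.3338  0.0967]
```

The scene and top views agree. In the top view the rod is at col 123, row 234, and the posts are short (337, 234), mid (360, 228) and long (383, 222). The socket is the dark hole at (259, 208). I'll move above the rod and check with the wrist camera.

```bash
python3 -m jog '[[0,2,-1.4,0,0,0,1.2],[0,4,-2.9,0,0,0,2.4],[0,5.6,-4.2,0,0,0,3.3],[0,7.2,-5.3,0,0,0,3.3],[0,8.4,-6.2,0,0,0,3.3]]' 50; python3 -m jog '[[0,1.28,-0.89,0,0,0,0],[0,1.28,-0.89,0,0,0,0],[0,1.28,-0.89,0,0,0,0]]'
python3 - <<'E'
from m import *
im,d,P,m,W=shot('wrist'); save(im,'w1.png'); print(np.round(W,3).tolist())
rect(P,.139,.152,(.486,.3155),.04,'handle'); rect(P,.084,.096,(.486,.3155),.06,'stand')
print(np.nanmin(P[...,2]),np.nanmax(P[...,2]),pose()[:3,3],bot.get_obs()['tcp_rot'])
E
```

```text
time: 1.7
ee_pos: [0.4465, 0.343, 0.2315]
tcp_rot: [-90.0, -0.0, 80.2]
wrist_force: [0.6, 0.9, -0.9]
opening: 0.0854
time: 2.0
ee_pos: [0.4777, 0.3215, 0.231]
tcp_rot: [-90.0, 0.0, 80.0]
wrist_force: [0.9, 0.5, 0.1]
opening: 0.0851
[[0.173, 0.939, 0.299, 0.4], [0.985, -0.165, -0.053, 0.335], [-0.001, 0.304, -0.953, 0.373], [0.0, 0.0, 0.0, 1.0]]
handle 894 minrect ((483.5863037109375, 315.3874816894531), (23.726531982421875, 23.644004821777344), 80.15526580810547) med [0.4824 0.3158 0.1438] mean [0.4827 0.3157 0.1437]
stand 3976 minrect ((484.0513000488281, 315.4159851074219), (70.07170867919922, 70.64308166503906), 80.33345031738281) med [0.4734 0.3201 0.089 ] mean [0.478  0.3166 0.089 ]
-0.004389994103080774 0.3243933040892831 [0.4770271  0.32219584 0.23115928] [-8.99722881e+01  5.23141711e-03  8.01239245e+01]
```

```bash
python3 -m jog '[[0,0.32,-0.26,0,0,0,0],[0,0.32,-0.26,-1.5,0,0,0],[0,0.32,-0.26,-3,0,0,0],[0,0.32,-0.26,-4.3,0,0,0],[0,0.32,-0.26,-5.1,0,0,0]]'; python3 -m jog '[[0,0,0,0,0,0,0],[0,0,0,0,0,0,0]]'; python3 -c "
from h import *
o=bot.get_obs();print(o['ee_pos'],o['tcp_rot'],o['wrist_force'])"
```

```text
time: 2.55
ee_pos: [0.4839, 0.3157, 0.1012]
tcp_rot: [-89.9, 0.1, 80.3]
wrist_force: [-0.2, -0.8, -0.2]
opening: 0.0853
time: 2.75
ee_pos: [0.485, 0.3161, 0.1046]
tcp_rot: [-90.0, -0.0, 80.2]
wrist_force: [0.2, 0.2, 1.5]
opening: 0.0854
[0.484957   0.31613098 0.10460713] [-9.00155319e+01 -1.24442460e-02  8.02186062e+01] [0.17120186 0.20293904 1.46597786]
```

```bash
python3 -m jog '[[0.6,0,0,0,0,0,0],[0.75,0,0,0,0,0,0],[0.9,0,0,0,0,0,0],[1,0,0,0,0,0,0],[1,0,0,0,0,0,0]]' 50;  python3 -m jog '[[1,0,0,0,0,0,0],[1,0,0,0,0,0,0],[1,0,0,0.1,0,0,0],[1,0,0,0.2,0,0,0]]'
```

```text
time: 3.25
ee_pos: [0.4854, 0.3158, 0.1043]
tcp_rot: [-90.0, -0.0, 80.2]
wrist_force: [-0.4, -1.2, 3.2]
opening: 0.0237
time: 3.65
ee_pos: [0.4849, 0.3155, 0.1084]
tcp_rot: [-90.0, 0.0, 80.2]
wrist_force: [0.3, 0.1, -1.0]
opening: 0.0234
```

```bash
python3 -m jog '[[1,0,0,1,0,0,0],[1,0,0,2.5,0,0,0],[1,0,0,4,0,0,0],[1,0.2,-1,4.2,0,0,0],[1,0.7,-3,4.2,0,0,0]]'; python3 -m jog '[[1,0.5,-2,0,0,0,0],[1,0.9,-4,0,0,0,0],[1,1.3,-6,0,0,0,0],[1,1.7,-7.8,0,0,0,0],[1,1.7,-7.8,0,0,0,0]]';python3 -m jog '[[1,0,0,0,0,0,0],[1,0,0,0,0,0,0]]'
cat > ws.py <<'E'
from m import *
import sys
im,d,P,m,W=shot('wrist'); save(im,sys.argv[1]); np.savez('w.npz',P=P,im=im)
o=bot.get_obs(); print(np.round(o['ee_pos'],4),np.round(o['tcp_rot'],2),np.round(o['wrist_force'],2))
rect(P,.052,.066,(.582,-.004),.1,'rest top')
for t,c in (('a',(.6314,-.030)),('b',(.6034,.048))): rect(P,.098,.112,c,.025,'fit'+t)
s=(.5438,-.017)
q=P[(P[...,2]>.005)&(P[...,2]<.054)&(np.hypot(P[...,0]-s[0],P[...,1]-s[1])<.014)]
print('below',len(q), q.mean(0) if len(q) else '')
for l in ['socket','fitted_top_a']:
    for r in bot.regions_of('wrist',l)[:2]:
        p=P[r['pixels']]; print(l,round(r['conf'],2),np.round(r['point']),np.round(np.nanmedian(p,0),4))
E
python3 ws.py w2.png
```

```text
time: 4.15
ee_pos: [0.5025, 0.2437, 0.2152]
tcp_rot: [-90.1, -0.1, 80.4]
wrist_force: [0.7, -1.4, -1.6]
opening: 0.0235
time: 4.65
ee_pos: [0.5454, 0.042, 0.2134]
tcp_rot: [-90.0, 0.1, 79.8]
wrist_force: [-0.4, 0.6, -1.5]
opening: 0.0233
time: 4.85
ee_pos: [0.5447, 0.0478, 0.2136]
tcp_rot: [-90.0, -0.0, 80.2]
wrist_force: [-0.3, -0.2, -0.9]
opening: 0.0235
[0.5446 0.0482 0.2137] [-8.998e+01 -1.000e-02  8.023e+01] [ 0.16  0.28 -1.54]
rest top 10852 minrect ((580.1654663085938, -4.57037353515625), (130.46153259277344, 130.9949493408203), 19.650930404663086) med [ 0.5593 -0.0097  0.059 ] mean [ 0.5608 -0.0098  0.059 ]
fita 72 minrect ((623.826904296875, -35.51582336425781), (5.0353546142578125, 14.671996116638184), 45.82735061645508) med [ 0.6222 -0.0348  0.1033] mean [ 0.6228 -0.0347  0.1027]
fitb few 0
below 324 [ 0.54701512 -0.02291874  0.03607795]
socket 0.68 [196. 204.] [ 0.5577 -0.0093  0.059 ]
fitted_top_a 0.56 [190. 207.] [ 0.5576 -0.0087  0.059 ]
```

View pics/w2.png

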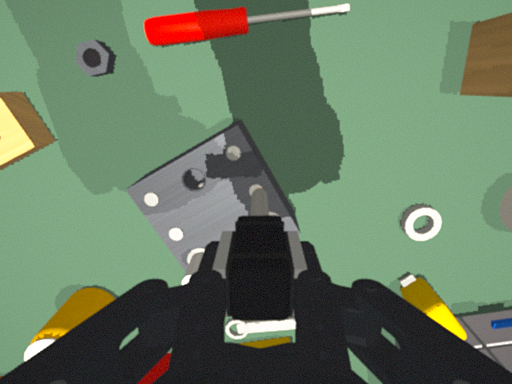

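```bash
cat > hole.py <<'E'
from h import *
P=np.load('w.npz')['P']; m=bot.camera_model('wrist'); W=pose()@np.array(m['tool_from_camera'])
C=W[:3,3]; zt=.0592
k=(P[...,2]>.005)&(P[...,2]<.0565)
t=(zt-C[2])/(P[...,2]-C[2]); Q=C+(P-C)*t[...,None]
k&=np.hypot(Q[...,0]-.543,Q[...,1]+.017)<.019
q=(Q[k][:,:2]*1000).astype(np.float32)
print('n',len(q),'circle',cv2.minEnclosingCircle(q),'mean',q.mean(0),'rect',cv2.minAreaRect(q))
# rod points near tip, tool-held
T=pose()[:3,3]
kk=(P[...,2]>.10)&(P[...,2]<.185)&(np.hypot(P[...,0]-T[0],P[...,1]-T[1])<.02)
r=P[kk]
for z in np.arange(.11,.185,.01):
    s=r[(r[:,2]>=z)&(r[:,2]<z+.01)]
    if len(s)>3: print('rod',round(z,3),len(s),'y mid',round((s[:,1].min()+s[:,1].max())/2-T[1],4),'w',round(np.ptp(s[:,1]),4),'x min',round(s[:,0].min()-T[0],4))
print('lowest rod z',r[:,2].min())
E
python3 hole.py
```

```text
n 344 circle ((541.754150390625, -17.3310489654541), 10.618403434753418) mean [541.68774  -17.167173] rect ((541.7266235351562, -17.080951690673828), (19.76148796081543, 20.606033325195312), 76.01200866699219)
rod 0.12 4 y mid -0.0 w 0.0031 x min -0.0055
rod 0.13 23 y mid 0.0001 w 0.0106 x min -0.0075
rod 0.14 80 y mid -0.0004 w 0.0115 x min -0.0078
rod 0.15 77 y mid -0.0003 w 0.0111 x min -0.0077
rod 0.16 94 y mid -0.0004 w 0.0118 x min -0.0077
rod 0.17 111 y mid -0.0003 w 0.0114 x min -0.0075
rod 0.18 46 y mid -0.0 w 0.0096 x min -0.0074
lowest rod z 0.12795837955947673
```

```bash
python3 -m jog '[[1,-0.05,-1.3,-0.8,0,0,0],[1,-0.05,-2.6,-1.6,0,0,0],[1,-0.05,-2.6,-2.5,0,0,0],[1,-0.05,-2.6,-2.5,0,0,0],[1,-0.05,-2.6,-2.5,0,0,0]]'; python3 -m jog '[[1,0,0,0,0,0,0]]'
python3 -c "
from h import *
print([np.round(bot.get_obs()[k],4) for k in ('ee_pos','tcp_rot','wrist_force')])
im,d,P,m,W=shot('wrist'); save(im[100:384,100:400],'w3.png')
print([np.round(bot.get_obs()[k],4) for k in ('ee_pos','tcp_rot','wrist_force')])"
```

```text
time: 5.5
ee_pos: [0.5434, -0.0169, 0.1517]
tcp_rot: [-90.0, -0.0, 80.2]
wrist_force: [0.0, 0.1, -1.5]
opening: 0.0238
time: 5.6
ee_pos: [0.5441, -0.0169, 0.1528]
tcp_rot: [-90.1, -0.0, 80.2]
wrist_force: [-0.4, 0.4, -1.1]
opening: 0.0239
[array([ 0.5441, -0.0169,  0.1528]), array([-9.01010e+01, -2.01000e-02,  8.02382e+01]), array([-0.3821,  0.3695, -1.0562])]
[array([ 0.5442, -0.017 ,  0.1528]), array([-9.01113e+01, -1.90000e-02,  8.02297e+01]), array([ 0.1171, -0.1849, -1.4766])]
```

View pics/w3.png

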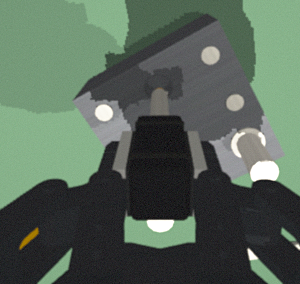

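```bash
python3 -m jog '[[1,-0.03,0,-0.2,0,0,0],[1,-0.03,0,-0.4,0,0,0],[1,-0.03,0,-0.5,0,0,0],[1,-0.03,0,-0.6,0,0,0],[1,-0.03,0,-0.6,0,0,0]]'
```

```text
time: 6.15
ee_pos: [0.5426, -0.0178, 0.1358]
tcp_rot: [-90.0, 0.0, 80.2]
wrist_force: [0.6, 0.4, -1.0]
opening: 0.0236
```

```bash
python3 -m jog '[[1,0,0,-0.12,0,0,0],[1,0,0,-0.24,0,0,0],[1,0,0,-0.36,0,0,0],[1,0,0,-0.46,0,0,0],[1,0,0,-0.46,0,0,0]]'; python3 -m jog '[[1,0,0,0,0,0,0],[1,0,0,0,0,0,0]]'
```

```text
time: 6.65
ee_pos: [0.5426, -0.0178, 0.1243]
tcp_rot: [-90.0, 0.0, 80.2]
wrist_force: [-0.2, -0.5, -1.0]
opening: 0.0235
time: 6.85
ee_pos: [0.5429, -0.0178, 0.1249]
tcp_rot: [-90.0, -0.0, 80.2]
wrist_force: [0.5, 0.3, -0.6]
opening: 0.0233
```

```bash
python3 -m jog '[[1,0,0,-0.04,0,0,0],[1,0,0,-0.08,0,0,0],[1,0,0,-0.1,0,0,0],[1,0,0,-0.1,0,0,0]]'
```

```text
time: 7.25
ee_pos: [0.5427, -0.0178, 0.1222]
tcp_rot: [-90.0, 0.0, 80.2]
wrist_force: [-0.0, 0.4, -0.4]
opening: 0.0237
```

```bash
python3 -m jog '[[1,0.01,0.02,-0.03,0,0,0],[1,0.01,0.02,-0.06,0,0,0],[1,0.01,0.02,-0.06,0,0,0],[1,0.01,0.02,-0.06,0,0,0]]'
```

```text
time: 7.65
ee_pos: [0.543, -0.0173, 0.1208]
tcp_rot: [-90.0, -0.0, 80.2]
wrist_force: [0.3, -0.1, -1.7]
opening: 0.0233
```

```bash
python3 -m jog '[[1,0,0,-0.03,0,0,0],[1,0,0,-0.06,0,0,0],[1,0,0,-0.06,0,0,0],[1,0,0,-0.06,0,0,0]]'
```

```text
time: 8.05
ee_pos: [0.543, -0.0173, 0.1193]
tcp_rot: [-90.0, 0.0, 80.2]
wrist_force: [-0.2, 0.0, -1.1]
opening: 0.0239
```

Nothing at 22 mm. I'll go down to just above the 32 mm level (TCP about 0.1123).

```bash
python3 -m jog '[[1,0,0,-0.07,0,0,0],[1,0,0,-0.14,0,0,0],[1,0,0,-0.18,0,0,0],[1,0,0,-0.18,0,0,0]]'
```

```text
time: 8.45
ee_pos: [0.5429, -0.0173, 0.1145]
tcp_rot: [-90.0, 0.0, 80.2]
wrist_force: [-0.7, -0.1, -2.3]
opening: 0.0233
```

```bash
python3 -m jog '[[1,0,0,-0.03,0,0,0],[1,0,0,-0.06,0,0,0],[1,0,0,-0.06,0,0,0],[1,0,0,-0.06,0,0,0]]'
```

```text
time: 8.85
ee_pos: [0.5431, -0.0173, 0.1133]
tcp_rot: [-90.0, 0.0, 80.2]
wrist_force: [-1.5, -0.4, -1.3]
opening: 0.0239
```

```bash
python3 -m jog '[[1,0,0,-0.03,0,0,0],[1,0,0,-0.05,0,0,0],[1,0,0,-0.05,0,0,0],[1,0,0,-0.05,0,0,0]]'
```

```text
time: 9.25
ee_pos: [0.5431, -0.0173, 0.1122]
tcp_rot: [-90.0, -0.0, 80.2]
wrist_force: [-0.2, -0.2, 1.2]
opening: 0.0235
```

```bash
python3 -m jog '[[1,0,0,-0.03,0,0,0],[1,0,0,-0.03,0,0,0],[1,0,0,-0.03,0,0,0]]'
```

```text
time: 9.55
ee_pos: [0.5431, -0.0173, 0.1115]
tcp_rot: [-90.0, -0.0, 80.2]
wrist_force: [-1.5, -0.8, 2.5]
opening: 0.0236
```

The bottom is at TCP 0.112, with about 4 N net and the force rising as expected. The depth is 32 mm, so the 77 mm post is the one. Now I'll hang the rod back.

```bash
python3 -m jog '[[1,0,0,0.8,0,0,0],[1,0,0,2,0,0,0],[1,0,0,3.5,0,0,0],[1,0,0.5,4.2,0,0,0],[1,-0.3,2.3,4.2,0,0,0]]'; python3 -m jog '[[1,-0.3,1.8,0,0,0,0],[1,-0.6,3.6,0,0,0,0],[1,-0.9,5.4,0,0,0,0],[1,-1.2,7.2,0,0,0,0],[1,-1.5,8.8,0,0,0,0]]';python3 -m jog '[[1,-0.3,1,0,0,0,0],[1,-0.5,2,0,0,0,0],[1,-0.5,2,0,0,0,0],[1,-0.5,2,0,0,0,0]]'
```

```text
time: 10.05
ee_pos: [0.5371, 0.0386, 0.2189]
tcp_rot: [-90.2, -0.0, 79.9]
wrist_force: [0.3, 0.9, -1.5]
opening: 0.0236
time: 10.55
ee_pos: [0.4973, 0.2622, 0.2159]
tcp_rot: [-90.0, 0.0, 80.2]
wrist_force: [1.4, -0.3, -1.8]
opening: 0.0236
time: 10.95
ee_pos: [0.4853, 0.3104, 0.2157]
tcp_rot: [-90.0, 0.0, 80.2]
wrist_force: [0.0, -0.7, -0.9]
opening: 0.0234
```

```bash
python3 -m jog '[[1,-0.01,0.22,0,0,0,0],[1,-0.01,0.22,-0.6,0,0,0],[1,-0.01,0.22,-1,0,0,0],[1,-0.01,0.22,-1.2,0,0,0],[1,-0.01,0.22,-1.2,0,0,0]]'; python3 ws.py w4.png | head -1
```

```text
time: 11.45
ee_pos: [0.4851, 0.3151, 0.1855]
tcp_rot: [-89.9, 0.1, 80.1]
wrist_force: [0.8, -0.0, -1.8]
opening: 0.0232
[0.4853 0.3153 0.1862] [-8.998e+01  2.000e-02  8.013e+01] [ 1.    0.37 -1.41]
```

```bash
python3 -m jog '[[1,0,0.02,-0.5,0,0,0],[1,0,0.02,-1,0,0,0],[1,0,0.02,-1.4,0,0,0],[1,0,0.02,-1.4,0,0,0]]'; python3 -m jog '[[1,0,0,-0.6,0,0,0],[1,0,0,-1.2,0,0,0],[1,0,0,-1.6,0,0,0],[1,0,0,-1.7,0,0,0],[1,0,0,-1.7,0,0,0]]'
```

```text
time: 12.0
ee_pos: [0.4845, 0.3157, 0.1488]
tcp_rot: [-89.9, 0.1, 80.2]
wrist_force: [-0.6, 0.1, -0.9]
opening: 0.0236
time: 12.5
ee_pos: [0.4851, 0.316, 0.1082]
tcp_rot: [-90.0, 0.0, 80.2]
wrist_force: [0.4, -0.7, -1.6]
opening: 0.0236
```

```bash
python3 -m jog '[[1,0,0,-0.04,0,0,0],[1,0,0,-0.08,0,0,0],[1,0,0,-0.11,0,0,0],[1,0,0,-0.11,0,0,0]]'; python3 -m jog '[[1,0,0,-0.03,0,0,0],[1,0,0,-0.03,0,0,0],[1,0,0,-0.03,0,0,0]]'
```

```text
time: 12.9
ee_pos: [0.4854, 0.3162, 0.1062]
tcp_rot: [-90.0, -0.0, 80.2]
wrist_force: [-0.7, 0.5, -1.7]
opening: 0.0235
time: 13.2
ee_pos: [0.4853, 0.3162, 0.1053]
tcp_rot: [-90.0, 0.0, 80.2]
wrist_force: [-0.1, 0.7, -1.4]
opening: 0.0235
```

```bash
python3 -m jog '[[1,0,0,-0.03,0,0,0],[1,0,0,-0.03,0,0,0],[1,0,0,-0.03,0,0,0]]'; python3 -m jog '[[0.6,0,0,0,0,0,0],[0.4,0,0,0,0,0,0],[0,0,0,0,0,0,0],[0,0,0,0,0,0,0],[0,0,0,0,0,0,0]]'; python3 -m jog '[[0,0,0,0,0,0,0],[0,0,0,1.5,0,0,0],[0,0,0,3,0,0,0],[0,0,0,4.5,0,0,0],[0,0,0,4.5,0,0,0]]'
python3 - <<'E'
from m import *
im,d,P,m,W=shot('wrist');save(im,'w5.png')
print(pose()[:3,3]); rect(P,.139,.152,(.486,.3155),.04,'handle'); rect(P,.084,.096,(.486,.3155),.06,'stand')
E
```

```text
time: 13.5
ee_pos: [0.4853, 0.3162, 0.1045]
tcp_rot: [-90.0, 0.0, 80.2]
wrist_force: [0.3, 0.0, -1.3]
opening: 0.0236
time: 14.0
ee_pos: [0.4853, 0.3162, 0.1046]
tcp_rot: [-90.0, -0.0, 80.2]
wrist_force: [-0.9, -0.0, 0.4]
opening: 0.0851
time: 14.5
ee_pos: [0.4866, 0.317, 0.2227]
tcp_rot: [-90.3, -0.3, 80.2]
wrist_force: [-0.1, 0.4, 0.2]
opening: 0.0854
[0.48624708 0.31679204 0.21986879]
handle 984 minrect ((483.6706848144531, 316.5578918457031), (23.569869995117188, 23.882814407348633), 80.08521270751953) med [0.4828 0.3167 0.1437] mean [0.4829 0.3167 0.1436]
stand 4357 minrect ((484.0727844238281, 315.4698791503906), (70.1299057006836, 70.82315063476562), 80.41212463378906) med [0.4736 0.3173 0.089 ] mean [0.4784 0.3161 0.089 ]
```

```bash
python3 -m jog '[[0,0,-1.5,0,0,0,-1.5],[0,0,-3.2,0,0,0,-3],[0,0,-5,0,0,0,-4.5],[0,0,-6.8,0,0,0,-6],[0,0,-8.6,0,0,0,-7.5]]'; python3 -m jog '[[0,0,-1.9,0,0,0,-1.5],[0,0,-3.8,0,0,0,-3],[0,0,-5.7,0,0,0,-4.5],[0,0,-7.6,0,0,0,-5.4],[0,0,-9.4,0,0,0,-5.4]]'
```

```text
time: 15.05
ee_pos: [0.4846, 0.0995, 0.2157]
tcp_rot: [-90.0, 0.1, 42.4]
wrist_force: [0.9, 0.3, -0.2]
opening: 0.0853
time: 15.55
ee_pos: [0.4845, -0.1358, 0.2158]
tcp_rot: [-90.0, 0.1, 15.5]
wrist_force: [0.9, 0.9, -0.8]
opening: 0.0855
```

```bash
python3 -m jog '[[0,0,-1.8,0,0,0,0],[0,0,-3.6,0,0,0,0],[0,0,-5,0,0,0,0],[0,0,-5.64,0,0,0,0],[0,0,-5.64,0,0,0,0]]'; python3 -m jog '[[0,0,0,0,0,0,0],[0,0,0,0,0,0,0]]'
python3 - <<'E'
from m import *
im,d,P,m,W=shot('wrist');save(im,'w6.png');np.savez('w.npz',P=P,im=im)
o=bot.get_obs();print(np.round(o['ee_pos'],4),np.round(o['tcp_rot'],2))
for z,p in ((.077,(.468,-.219)),(.087,(.484,-.277)),(.097,(.5005,-.334))): rect(P,z-.007,z+.006,p,.022,'post')
rect(P,.030,.040,(.485,-.276),.11,'rack top')
E
```

```text
time: 16.05
ee_pos: [0.4848, -0.2762, 0.2155]
tcp_rot: [-89.9, 0.1, 15.5]
wrist_force: [-0.4, 0.6, 0.2]
opening: 0.0852
time: 16.25
ee_pos: [0.4854, -0.2736, 0.2169]
tcp_rot: [-90.0, 0.0, 15.7]
wrist_force: [-0.5, -0.5, -0.3]
opening: 0.0853
[ 0.4855 -0.2735  0.2171] [-8.999e+01 -1.000e-02  1.574e+01]
post 413 minrect ((466.04791259765625, -220.54176330566406), (18.649707794189453, 19.863874435424805), 15.90439224243164) med [ 0.466  -0.2202  0.076 ] mean [ 0.466  -0.2203  0.0759]
post 387 minrect ((482.0798645019531, -278.104736328125), (19.825468063354492, 19.48336410522461), 83.46034240722656) med [ 0.4821 -0.2774  0.0859] mean [ 0.4821 -0.2775  0.0857]
post 366 minrect ((498.5115966796875, -335.7867431640625), (19.479341506958008, 19.959815979003906), 55.81721115112305) med [ 0.4981 -0.3344  0.0958] mean [ 0.4982 -0.3347  0.0955]
rack top 8129 minrect ((482.3211669921875, -278.57440185546875), (60.260841369628906, 189.80462646484375), 15.729109764099121) med [ 0.4785 -0.2596  0.0341] mean [ 0.4787 -0.2655  0.0341]
```

View pics/w6.png

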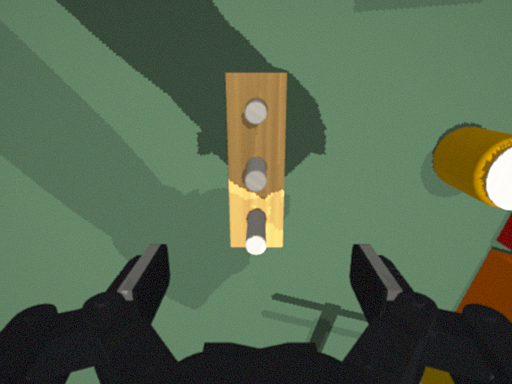

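The mid post is in the centre hole, at pixel (256, 175). Grasp it.

```bash
python3 -m jog '[[0,-0.13,-0.16,-0.5,0,0,0],[0,-0.13,-0.16,-2.3,0,0,0],[0,-0.13,-0.16,-4.1,0,0,0],[0,-0.13,-0.16,-5.5,0,0,0],[0,-0.13,-0.16,-6.3,0,0,0]]'; python3 -m jog '[[0,0,0,0,0,0,0],[0,0,0,0,0,0,0]]'
```

```text
time: 16.8
ee_pos: [0.481, -0.2769, 0.0565]
tcp_rot: [-89.9, 0.1, 15.7]
wrist_force: [-0.2, 0.3, 0.3]
opening: 0.0853
time: 17.0
ee_pos: [0.4824, -0.2782, 0.0605]
tcp_rot: [-90.0, -0.0, 15.7]
wrist_force: [0.4, -0.8, 0.9]
opening: 0.0854
```

```bash
python3 -m jog '[[0,0,0.02,-0.3,0,0,0],[0,0,0.02,-0.3,0,0,0],[0.5,0,0.02,-0.3,0,0,0],[0.8,0,0.02,-0.3,0,0,0],[1,0,0.02,-0.3,0,0,0]]' 60; python3 -m jog '[[1,0,0,0,0,0,0],[1,0,0,0,0,0,0],[1,0,0,0,0,0,0],[1,0,0,0,0,0,0]]'
```

```text
time: 17.5
ee_pos: [0.4822, -0.2784, 0.0524]
tcp_rot: [-90.0, -0.0, 15.7]
wrist_force: [0.2, -0.4, -0.3]
opening: 0.0443
time: 17.9
ee_pos: [0.4821, -0.2784, 0.0523]
tcp_rot: [-90.0, -0.0, 15.7]
wrist_force: [-1.1, 0.1, 2.8]
opening: 0.0185
```

```bash
python3 -m jog '[[1,0,0,0.5,0,0,0],[1,0,0,1.5,0,0,0],[1,0,0,3,0,0,0],[1,0,0,4.6,0,0,0],[1,0,0,6,0,0,0]]'; python3 -m jog '[[1,0.4,1.7,0,0,0,0],[1,0.8,3.4,0,0,0,0],[1,1.3,5.1,0,0,0,0],[1,1.8,6.8,0,0,0,0],[1,2.1,7.9,0,0,0,0]]'; python3 -m jog '[[1,0,0,0,0,0,0],[1,0,0,0,0,0,0]]'; python3 ws.py w7.png
python3 - <<'E'
from h import *
P=np.load('w.npz')['P']; m=bot.camera_model('wrist'); T4=pose(); W=T4@np.array(m['tool_from_camera'])
C=W[:3,3]
k=(P[...,2]>.005)&(P[...,2]<.0565); t=(.0592-C[2])/(P[...,2]-C[2]); Q=C+(P-C)*t[...,None]
k&=np.hypot(Q[...,0]-.542,Q[...,1]+.017)<.019
q=(Q[k][:,:2]*1000).astype(np.float32); print('n',len(q),cv2.minEnclosingCircle(q),q.mean(0),cv2.minAreaRect(q))
T=T4[:3,3]
L=(P-T)@T4[:3,:3]  # tool coords
kk=(abs(L[...,0])<.02)&(abs(L[...,2])<.02)&(P[...,2]>.14)
l=L[kk]
for y in np.arange(-.04,.06,.006):
    s=l[(l[:,1]>=y)&(l[:,1]<y+.006)]
    if len(s)>5: print('post y%.3f'%y,len(s),'x mid %.4f w %.4f z %.4f..%.4f'%((s[:,0].min()+s[:,0].max())/2,np.ptp(s[:,0]),s[:,2].min(),s[:,2].max()))
print(T4[:3,2])
E
```

```text
time: 18.4
ee_pos: [0.4819, -0.2782, 0.2048]
tcp_rot: [-90.0, -0.0, 15.7]
wrist_force: [0.8, -0.8, -0.1]
opening: 0.0186
time: 18.9
ee_pos: [0.5348, -0.0782, 0.2028]
tcp_rot: [-90.0, -0.0, 15.7]
wrist_force: [1.2, -0.4, -0.4]
opening: 0.0185
time: 19.1
ee_pos: [0.5346, -0.0804, 0.2025]
tcp_rot: [-90.0, 0.0, 15.7]
wrist_force: [0.1, -0.3, -1.2]
opening: 0.0184
[ 0.5344 -0.0811  0.2024] [-90.01   0.    15.67] [-0.02 -0.95 -1.12]
rest top 19983 minrect ((580.1180419921875, -4.578941345214844), (130.38934326171875, 130.35806274414062), 19.649499893188477) med [0.5747 0.0024 0.0591] mean [ 0.575  -0.0011  0.0591]
fita 543 minrect ((629.231201171875, -31.173381805419922), (19.197649002075195, 19.334230422973633), 64.33753204345703) med [ 0.6284 -0.0309  0.1039] mean [ 0.6285 -0.0309  0.1035]
fitb 730 minrect ((601.4526977539062, 47.574127197265625), (19.59626007080078, 19.26175308227539), 31.8724365234375) med [0.6005 0.0474 0.1038] mean [0.6006 0.0473 0.1036]
below 446 [ 0.54452862 -0.01893285  0.03086994]
socket 0.89 [ 99. 334.] [0.5801 0.0025 0.0592]
socket 0.51 [268. 166.] [ 0.4673 -0.
[... 343 characters left out ...]
 -0.0000 w 0.0399 z -0.0093..0.0135
post y-0.028 675 x mid -0.0000 w 0.0399 z -0.0080..0.0137
post y-0.022 596 x mid 0.0000 w 0.0397 z 0.0046..0.0134
post y-0.016 513 x mid -0.0000 w 0.0399 z 0.0048..0.0131
post y-0.010 455 x mid 0.0000 w 0.0398 z 0.0045..0.0134
post y-0.004 242 x mid -0.0001 w 0.0316 z 0.0043..0.0128
post y0.002 169 x mid -0.0001 w 0.0184 z 0.0042..0.0118
post y0.008 156 x mid -0.0001 w 0.0190 z 0.0036..0.0118
post y0.014 151 x mid 0.0002 w 0.0192 z 0.0041..0.0117
post y0.020 122 x mid 0.0001 w 0.0185 z 0.0048..0.0116
post y0.026 119 x mid 0.0002 w 0.0193 z 0.0041..0.0116
post y0.032 70 x mid 0.0002 w 0.0183 z 0.0052..0.0114
[-2.68747751e-01  9.63210574e-01 -1.91773371e-04]
```

View pics/w7.png

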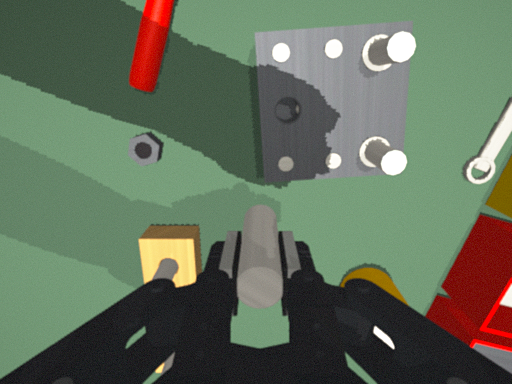

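```bash
python3 -m jog '[[1,0.16,1.3,0,0,0,0],[1,0.32,2.48,-0.4,0,0,0],[1,0.32,2.48,-2,0,0,0],[1,0.32,2.48,-3.2,0,0,0],[1,0.32,2.48,-3.7,0,0,0]]'; python3 -m jog '[[1,0,0,0,0,0,0],[1,0,0,0,0,0,0]]'; python3 -c "
from h import *
for i in range(3): print(np.round(bot.get_obs()['ee_pos'],4)); bot.camera('wrist')"
```

```text
time: 19.75
ee_pos: [0.5411, -0.0196, 0.1067]
tcp_rot: [-89.9, 0.2, 15.6]
wrist_force: [-0.3, -0.1, -0.7]
opening: 0.0182
time: 19.95
ee_pos: [0.543, -0.0195, 0.1109]
tcp_rot: [-90.0, -0.1, 15.6]
wrist_force: [0.2, -0.7, -0.6]
opening: 0.0188
[ 0.543  -0.0195  0.1109]
[ 0.5434 -0.0194  0.1114]
[ 0.5435 -0.0192  0.1115]
```

```bash
python3 -m jog '[[1,-0.04,0,-0.2,0,0,0],[1,-0.04,0,-0.35,0,0,0],[1,-0.04,0,-0.35,0,0,0],[1,-0.04,0,-0.35,0,0,0]]'
```

```text
time: 20.5
ee_pos: [0.5414, -0.0188, 0.1006]
tcp_rot: [-90.0, 0.0, 15.7]
wrist_force: [0.1, 0.7, 0.2]
opening: 0.0184
```

```bash
python3 -m jog '[[1,0,0,-0.06,0,0,0],[1,0,0,-0.12,0,0,0],[1,0,0,-0.18,0,0,0],[1,0,0,-0.18,0,0,0]]'
```

```text
time: 20.9
ee_pos: [0.5415, -0.0188, 0.0961]
tcp_rot: [-90.0, 0.0, 15.7]
wrist_force: [-0.9, 0.1, -0.9]
opening: 0.0182
```

```bash
python3 -m jog '[[1,0.03,-0.01,-0.06,0,0,0],[1,0.03,-0.01,-0.12,0,0,0],[1,0.03,-0.01,-0.16,0,0,0],[1,0.03,-0.01,-0.16,0,0,0]]'
```

```text
time: 21.3
ee_pos: [0.5423, -0.0189, 0.0922]
tcp_rot: [-90.0, -0.0, 15.7]
wrist_force: [0.3, 1.4, -2.1]
opening: 0.0186
```

```bash
python3 -m jog '[[1,0,0,-0.04,0,0,0],[1,0,0,-0.08,0,0,0],[1,0,0,-0.08,0,0,0]]'
```

```text
time: 21.6
ee_pos: [0.5423, -0.019, 0.0902]
tcp_rot: [-90.0, -0.0, 15.7]
wrist_force: [1.1, 2.1, -0.2]
opening: 0.0188
```

```bash
python3 -m jog '[[1,0,0.01,-0.04,0,0,0],[1,0,0.01,-0.08,0,0,0],[1,0,0.01,-0.12,0,0,0],[1,0,0.01,-0.12,0,0,0]]'
```

```text
time: 22.0
ee_pos: [0.5422, -0.0188, 0.0871]
tcp_rot: [-90.0, 0.0, 15.7]
wrist_force: [1.5, 2.0, -1.8]
opening: 0.0188
```

```bash
python3 -m jog '[[1,0,0.01,-0.04,0,0,0],[1,0,0.01,-0.08,0,0,0],[1,0,0.01,-0.12,0,0,0],[1,0,0.01,-0.12,0,0,0]]'
```

```text
time: 22.4
ee_pos: [0.5421, -0.0186, 0.0841]
tcp_rot: [-90.0, 0.0, 15.7]
wrist_force: [-1.0, 0.2, 1.1]
opening: 0.0182
```

```bash
python3 -m jog '[[1,0,0,-0.04,0,0,0],[1,0,0,-0.08,0,0,0],[1,0,0,-0.12,0,0,0],[1,0,0,-0.12,0,0,0]]'
```

```text
time: 22.8
ee_pos: [0.5422, -0.0186, 0.0809]
tcp_rot: [-90.0, 0.0, 15.7]
wrist_force: [-1.8, -1.4, -0.8]
opening: 0.0188
```

```bash
python3 -m jog '[[1,0,0,-0.04,0,0,0],[1,0,0,-0.08,0,0,0],[1,0,0,-0.12,0,0,0],[1,0,0,-0.12,0,0,0]]'
```

```text
time: 23.2
ee_pos: [0.5422, -0.0186, 0.078]
tcp_rot: [-90.0, 0.0, 15.7]
wrist_force: [-2.2, -0.1, -1.1]
opening: 0.0184
```

```bash
python3 -m jog '[[1,0,0,-0.04,0,0,0],[1,0,0,-0.08,0,0,0],[1,0,0,-0.12,0,0,0],[1,0,0,-0.12,0,0,0]]'
```

```text
time: 23.6
ee_pos: [0.5422, -0.0186, 0.075]
tcp_rot: [-90.0, 0.0, 15.7]
wrist_force: [-1.4, 0.1, -0.9]
opening: 0.0186
```

```bash
python3 -m jog '[[1,0,0,-0.04,0,0,0],[1,0,0,-0.08,0,0,0],[1,0,0,-0.12,0,0,0],[1,0,0,-0.12,0,0,0]]'; python3 -c "
from h import *
for i in range(3): bot.camera('wrist');print(np.round(bot.get_obs()['wrist_force'],2),np.round(bot.get_obs()['ee_pos'],4))"
```

```text
time: 24.0
ee_pos: [0.5422, -0.0186, 0.072]
tcp_rot: [-90.0, 0.0, 15.7]
wrist_force: [-2.8, -0.5, -0.8]
opening: 0.0188
[-2.53 -0.37 -0.51] [ 0.5422 -0.0186  0.072 ]
[-1.83  0.6  -2.26] [ 0.5422 -0.0186  0.072 ]
[-2.06  0.91 -1.98] [ 0.5422 -0.0186  0.072 ]
```

```bash
python3 -m jog '[[1,0,0,-0.03,0,0,0],[1,0,0,-0.06,0,0,0],[1,0,0,-0.06,0,0,0]]'
```

```text
time: 24.45
ee_pos: [0.5423, -0.0186, 0.0707]
tcp_rot: [-90.0, 0.0, 15.7]
wrist_force: [-2.1, -1.1, -2.1]
opening: 0.0185
```

```bash
python3 -m jog '[[1,0,0,-0.02,0,0,0],[1,0,0,-0.03,0,0,0],[1,0,0,-0.03,0,0,0]]'
```

```text
time: 24.75
ee_pos: [0.5424, -0.0186, 0.0703]
tcp_rot: [-90.0, -0.0, 15.7]
wrist_force: [-3.3, -0.9, 2.2]
opening: 0.0187
```

```bash
python3 -m jog '[[1,0,0,-0.02,0,0,0],[1,0,0,-0.03,0,0,0],[1,0,0,-0.03,0,0,0]]'
```

```text
time: 25.05
ee_pos: [0.5425, -0.0186, 0.0703]
tcp_rot: [-90.0, -0.1, 15.7]
wrist_force: [-5.3, 0.1, 8.4]
opening: 0.0183
```

```bash
python3 -m jog '[[1,0,0,-0.01,0,0,0],[1,0,0,-0.02,0,0,0],[1,0,0,-0.02,0,0,0],[1,0,0,-0.02,0,0,0]]'
```

```text
time: 25.45
ee_pos: [0.5425, -0.0186, 0.0702]
tcp_rot: [-90.0, -0.1, 15.7]
wrist_force: [-6.9, -0.7, 11.8]
opening: 0.0182
```

```bash
python3 -m jog '[[0.7,0,0,0,0,0,0],[0.5,0,0,0,0,0,0],[0.3,0,0,0,0,0,0],[0.2,0,0,0,0,0,0],[0.2,0,0,0,0,0,0]]';  python3 -m jog '[[0.2,0,0,0.5,0,0,0],[0.2,0,0,1.5,0,0,0],[0.2,0,0,3,0,0,0],[0.2,0,0,4.8,0,0,0],[0.2,0,-1,6,0,0,0]]'; python3 -m jog '[[0.2,-0.5,-1.5,0,0,0,0],[0.2,-1,-2.5,0,0,0,0],[0.2,-1,-2.5,0,0,0,0],[0.2,-1,-2.5,0,0,0,0]]'
python3 - <<'E'
from m import *
for c in ['wrist','top','scene']:
    im,d,P,m,W=shot(c); save(im,'f_%s.png'%c); print(c, pose()[:3,3])
    rect(P,.052,.066,(.582,-.004),.1,'rest')
    for t,p in (('a',(.631,-.030)),('b',(.603,.048)),('new',(.543,-.0175))): rect(P,.085,.125,p,.022,t)
    rect(P,.139,.155,(.486,.3155),.04,'handle')
    for z,p in ((.077,(.468,-.219)),(.097,(.5005,-.334))): rect(P,z-.007,z+.006,p,.022,'post')
E
```

```text
time: 25.95
ee_pos: [0.5424, -0.0185, 0.0686]
tcp_rot: [-90.0, 0.0, 15.7]
wrist_force: [-0.2, -0.0, 0.2]
opening: 0.0681
time: 26.45
ee_pos: [0.5427, -0.0422, 0.223]
tcp_rot: [-90.0, -0.2, 15.8]
wrist_force: [0.7, -0.5, 0.6]
opening: 0.0686
time: 26.85
ee_pos: [0.5173, -0.1064, 0.2197]
tcp_rot: [-90.0, -0.1, 15.6]
wrist_force: [0.6, -0.8, -0.4]
opening: 0.0687
wrist [ 0.51746217 -0.10589769  0.21937989]
rest 18839 minrect ((580.265380859375, -4.6383056640625), (131.02734375, 130.7880859375), 19.644311904907227) med [0.5752 0.0026 0.059 ] mean [ 0.575  -0.0017  0.0591]
a 668 minrect ((629.2265625, -31.254287719726562), (19.863492965698242, 19.27989387512207), 63.4927864074707) med [ 0.6259 -0.0313  0.1035] mean [ 0.6268 -0.0313  0.1007]
b 903 minrect ((600.9800415039062, 47.532630920410156), (19.821563720703125, 19.359619140625), 60.59502029418945) med [0.5987 0.046  0.1035] mean [0.5992 0.0462 0.1008]
new 602 minrect ((541.342529296875, -18.99506378173828), (19.682361602783203, 19.553056716918945), 17.292892456054688) med [ 0.5405 -0.0189  0.1038] mean [ 0.5405 -0.0189  0.1028]
handl
[... 1721 characters left out ...]
rect ((543.7296752929688, -18.566593170166016), (19.49072265625, 19.844467163085938), 68.60655975341797) med [ 0.5472 -0.019   0.1031] mean [ 0.5458 -0.0189  0.1001]
handle 78 minrect ((486.4142761230469, 316.0460510253906), (24.034242630004883, 27.03040313720703), 79.10729217529297) med [0.4876 0.3146 0.1446] mean [0.4871 0.3152 0.1444]
post 54 minrect ((468.2645568847656, -219.98052978515625), (19.51137351989746, 18.211790084838867), 13.516666412353516) med [ 0.4692 -0.2193  0.0758] mean [ 0.4684 -0.2197  0.0756]
post 63 minrect ((499.95343017578125, -335.188232421875), (19.874399185180664, 17.60474395751953), 29.974571228027344) med [ 0.5012 -0.3346  0.0961] mean [ 0.5008 -0.3347  0.0957]
```

View pics/f_top.png

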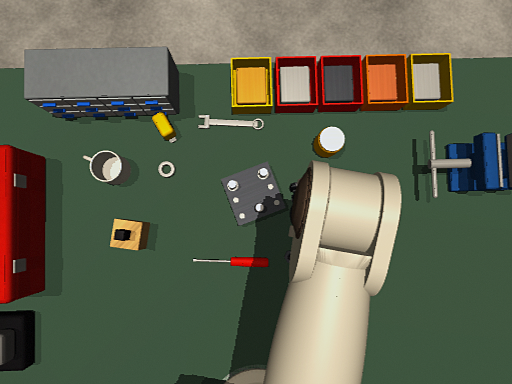

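The new post at (259, 208) stands level with the fitted ones. The rod is in its stand at (123, 235), and everything else is where it was.

```bash
python3 -c "
from workcell import bot
print(bot.job_done(), bot.get_obs()['time'])"
```

```text
the job is handed in; nothing more can be done
the job is handed in; nothing more can be done
```

The job is done and handed in at about 27 s of robot time, against the 72 s limit.

- **Depth felt:** the rod tip met the bottom at the height expected for a 32 mm socket, with about 4 N net. There was no contact at the 22 mm level. I hung the rod back in its stand, and its handle top reads the same height as before (0.145 m).
- **Post fitted:** I chose the 77 mm post from the rack's middle hole. It stopped at the expected seated height and I pressed it down with about 12–13 N before letting go.
- **Level check:** the top camera puts the new post's top at 0.1051 m, against 0.1048 and 0.1050 m for the fitted posts. The wrist and scene cameras agree within about 1 mm.
- **Rest of the bench:** the scene camera measured both other posts still in the rack. In the last top picture the other things are where they were, though the arm hid the rack and nut from that view, so the nut was not checked again. The gripper ended clear of everything.

Two things disagreed:
- **Camera offset:** the wrist camera and the overhead cameras differed by about 2 mm sideways. I worked from the wrist camera, where that offset cancels out.
- **Ball grip not felt:** the sprung ball's 3–10 N resistance barely showed in the vertical force on the way down, only as 2–3 N sideways. The firm stop at the bottom and the level tops still show the post is seated.

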